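# Scan the sample cell and hold its cover ready for the screws

### The job

Pick up the wand bar-code reader, hold it level and steady for a second with its window square to the bar-code label on the front of the sample-cell housing, about 6 cm away, then lay it back down flat on the worktop. Next lift the metal cover plate by its handle and hold it still and level about 1 cm above the housing, the right way round so that its four holes stand exactly over the four threaded holes, without ever resting it on the housing; finish while still holding it there, ready for the screws. Leave everything else where it is.

Things in the scene. Friction and masses are not known exactly. Their poses are not given: they have to be found in the camera images.
- housing: fixed sample-cell housing: grey block 90 (x) x 116 (y) mm with aluminium flange on top, 70 mm high in all, on a 100 x 130 mm foot; side hose nipples stand out 20 mm. Origin under its centre; x from its front (label) to its rear, y to its left. Flange: 39 mm central bore, four 8 mm threaded holes: wide pair at the front (x -33, y +45 and -45 mm), narrow pair at the rear (x +33, y +28 and -28 mm)
- label (a point): centre of the white bar-code label, 56 x 24 mm, on the housing's front (-x) face, 44 mm above the worktop; axes as the housing's: the label faces -x
- housing_wide_left (a point): mouth of the threaded hole of the wide front pair on the housing's left (x = -33, y = +45, z = 70 mm in the housing's frame)
- housing_narrow_right (a point): mouth of the threaded hole of the narrow rear pair on the housing's right (x = +33, y = -28, z = 70 mm in the housing's frame)
- cover_grip (a point): centre of the cover's black bar handle, 34 mm above the plate's underside, over the plate's centre. The bar runs along x, 76 long, 14 wide (y), 16 mm high, its underside 21 mm above the plate's top, on two 12 mm round posts at x -30 and +30 mm
- cover_wide_left (a point): underside of the plate at the hole x = -33, y = +45 mm in the plate's frame
- cover_narrow_right (a point): underside of the plate at the hole x = +33, y = -28 mm in the plate's frame
- cover: loose aluminium cover plate, 90 (x) x 116 (y) x 5 mm, about 0.25 kg, lying on the worktop at the left; origin at the centre of its underside. Four 12 mm through holes: wide pair at x -33, y +45 and -45 mm, narrow pair at x +33, y +28 and -28 mm; they match the housing's when the x axes of plate and housing point the same way
- reader_mid (a point): centre of the loose wand bar-code reader, 18 mm above its underside: a grey rounded bar 120 (x) x 30 (y) x 36 (z) mm, about 0.15 kg, lying on the worktop at the right; its black nose with the glass window is at +x, 60 mm from this point, ribs at the tail, button on top
- reader_focus (a point): the reader's focus: point straight ahead of the window, 60 mm from the glass, 120 mm from the reader's centre along its x; it must come to the label
- reader: the same reader; origin under its centre, x towards the window
- vial_a: amber screw vial with black cap, 24 mm across, 54 mm tall, origin under its centre; behind and to the left of the housing; a bystander
- vial_b: amber screw vial like the other, behind and to the right of the housing; a bystander
- marker: black marker pen, 13 x 138 x 16 mm, lying near the robot's edge of the worktop; a bystander
- timer: white bench timer, 66 x 68 x 21 mm, at the right; a bystander
- lid_ring: white flat ring, 98 mm across, 8 mm high, at the left near the robot; a bystander
- tip_box: pipette tip box with clear lid, 92 x 124 x 73 mm, at the left; a bystander
Mind the look-alikes: they are no part of the job. Leave any orange look-alike of the reader alone.

How it is judged:
By the outcome, as a careful person would: the job done as asked, in the order asked, and still so for the second after the job is handed in, while the arm keeps its last pose, push and grip.
It also fails if it takes over 64 s, if anything falls off the work surface, if the arm or the gripper's body presses on something with over 40 N, if the wrist force passes 120 N, or if a joint passes its speed limit or range.

### The arm

A 6-joint arm with a two-finger parallel gripper is mounted at the origin on a cart in front of the work surface, level with it; the furniture and walls round the work are solid. World frame = base frame: x ahead of the robot, y to its left, z up, the work surface at z = 0. Lengths are in m, angles in rad, forces in N, time in s.
With the tool pointing down it reaches from about 0.325 to 0.85 m from the base axis. Payload 15.5 kg.
Tool frame: the origin (TCP) lies at the very end of the fingers, on their centre line; the grasp point (between the pads) lies 19 mm behind it; z points along the fingers, y is the line along which they close (so a half turn about z gives the same grasp; the last joint's range is limited). The gripper opens to 91 mm and grips with 3 to 60 N. Pads are 32 mm wide; open, the fingers measure 118 mm over their backs; the gripper's body (76 mm by 178 mm) begins 60 mm behind the grasp point.
Start: joints at [1.25, 0.494, 1.345, -0, 1.302, -0.096], TCP at [0.14, 0.609, 0.214] pointing down, gripper open.
Joint ranges: [-2.91, 2.91], [-0.82, 2.16], [0.22, 2.67], [-1.22, 4.37], [0.12, 2.79], [-3.08, 3.08]. Speed limits (rad/s): [1.89, 1.89, 2.57, 3.01, 3.01, 3.01].

### API

Orientations are given as a rotation vector (axis times angle).
In Python, from bench import * gives the robot as it stands. The module is installed in compiled form; this text tells all that it offers.
- The arm moves only by the shell command python3 -m creep 'ROWS' [FORCE]. ROWS is JSON, a list of rows, each an object with "delta_rot": the turn, a rotation vector about the tool's x, y, z in rad, a list of three; "dp": the shift along the tool's x, y, z in m, a list of three; "claw": the opening, from 0 (shut) to 1 (fully open). In form: [{"delta_rot": [rx, ry, rz], "dp": [x, y, z], "claw": claw}, ...]. A call has 1 to 12 rows; each row shifts and turns the commanded pose from where the row before left it, along the tool's axes as they then stand; what a row does not reach is not made up. A row lasts 1/10 s, in which the tool goes at most 50 mm and 8.59 degrees, less where a joint would pass 70% of its speed; a pose out of reach is approached as far as the arm can. A call with a gripper value outside its range is refused whole. The fingers move at their own pace and stop on an object; FORCE is the grip in N (left out, the last holds). Time passes only in rows, so rows that do not move let the fingers close. It gives the time, the measured TCP pose, the force, the opening and the grip force at its end, in the units of the state.
- observe(): the state, without advancing time (a new reading comes with each control period).
- camera(name): name is "scene" or "side" or "wrist"; returns the picture (480x640x3 uint8, red, green, blue); there is no depth.
- calibration(name): a dict with "intrinsics" (3x3 intrinsics, pixels), "extrinsics" (4x4, takes a point from camera to world coordinates). Camera axes: x right, y down, z forward; pixel columns grow to the right and rows downward; lengths in m; the calibration is good to about 2 mm. A picture is of the moment at which its call begins: read the wrist's pose just before it. calibration takes no time and is no camera call; for the wrist camera it gives the pose at the moment of the call.
- sign_off(): hands the job in; it is judged then, once.
Trained networks look in the newest picture that a camera, given by its name, has taken for a name from the list of things; names that differ only in an ending like _2 or _b are one class to them, and where a whole thing is asked for, a point or a joint stands for the part that bears it (a point fixed in the world has none). Each returns a list of dicts, best first, with "confidence" (0 to 1); they miss things now and then, are a little off and sometimes report something else, mostly with a low value. They report only what shows in the picture. A call takes as long as a camera call. They do not tell look-alikes from the thing itself.
- recognise(camera, label): "centre" ([column, row] in pixels, amid what is visible of it).
- silhouettes(camera, label): "mask" (480x640 bool, what is visible of it) and "centre" ([column, row] in pixels, amid what is visible of it).
The state is a dict: "time": time; "q": joint angles; "dq": joint speeds; "joint_torque": joint torques, N m; "eef_pos": TCP position; "tcp_rot": TCP orientation; "ft_force": force on the tool from outside, world axes, zero at the start; "moment": the same for the moment, N m; "opening": opening from 0.0 (shut) to 1.0 (fully open); "grasp_force": force on a finger pad.
Only numpy, scipy, OpenCV 4.12 (cv2) and the standard library are available. Lean on these libraries where they do the work, as an engineer would, in place of code of your own. Each camera call takes 0.05 s, during which the arm holds its last target. There are 200 camera calls.

## Working session

There is one attempt and no reset: what is moved stays moved. The work goes in short steps, Python scripts to look and compute and a shell command to move; the robot and the scene stay as the last step left them, time stands still between calls to the robot, and variables do not carry over. Pictures are saved under pics/ and viewed, at most 13 in all, crops included, and the job is handed in when it is done.

```bash
mkdir -p pics; python3 - <<'E'
from bench import *
import cv2,numpy as np
print(observe())
ims=[]
for c in ["scene","side"]:
    im=camera(c); cv2.imwrite(f"pics/{c}0.png",im[:,:,::-1])
    k=calibration(c); print(c,np.round(k["intrinsics"],1).tolist(),np.round(k["extrinsics"],3).tolist())
    for n in ["housing","label","housing_wide_left","housing_narrow_right","cover","cover_grip","cover_wide_left","cover_narrow_right","reader","reader_mid"]:
        print(n,[(np.round(d["centre"]).tolist(),round(d["confidence"],2)) for d in recognise(c,n)][:4])
print(observe()["time"])
E
```

```text
{'time': 0.0, 'q': array([ 1.24950357e+00,  4.94208576e-01,  1.34614316e+00,  6.50985602e-06,
        1.30249495e+00, -9.54889797e-02]), 'dq': array([ 0.00036899, -0.00048376, -0.00127048,  0.00118424, -0.00045894,
       -0.00141738]), 'joint_torque': array([ 4.39823867e-03, -8.78813982e+01, -3.81858087e+01,  7.09773623e-02,
        5.33231220e-02, -1.42038866e-04]), 'eef_pos': array([0.13979639, 0.60876801, 0.2133184 ]), 'tcp_rot': array([-3.53911399e-01, -3.12132645e+00,  1.92500707e-03]), 'ft_force': array([ 0.18029549,  0.5073062 , -0.71473938]), 'moment': array([-0.02361224, -0.02176653,  0.00188118]), 'grasp_force': 0.0, 'opening': 1.0013236112459722}
scene [[522.4, 0.0, 310.1], [0.0, 522.4, 240.4], [0.0, 0.0, 1.0]] [[0.517, -0.605, 0.605, -0.251], [-0.856, -0.37, 0.361, -0.459], [0.006, -0.705, -0.709, 0.974], [0.0, 0.0, 0.0, 1.0]]
housing [([324.0, 232.0], 0.77)]
label [([322.0, 233.0], 0.61)]
housing_wide_left [([322.0, 234.0], 0.68)]
housing_narrow_right [([323.0, 232.0], 0.83), ([220.0, 241.0], 0.34), ([272.0, 298.0], 0.32)]
cover [([216.0, 240.0], 0.82), ([325.0, 232.0],
[... 368 characters left out ...]
0.0, 466.4, 240.4], [0.0, 0.0, 1.0]] [[-0.956, -0.189, 0.225, 0.192], [-0.294, 0.652, -0.699, 0.968], [-0.015, -0.734, -0.679, 1.033], [0.0, 0.0, 0.0, 1.0]]
housing [([286.0, 255.0], 0.59), ([305.0, 326.0], 0.49)]
label [([284.0, 253.0], 0.74)]
housing_wide_left [([284.0, 254.0], 0.86)]
housing_narrow_right [([282.0, 254.0], 0.96), ([312.0, 204.0], 0.42)]
cover [([308.0, 328.0], 0.75), ([314.0, 202.0], 0.44)]
cover_grip [([304.0, 327.0], 0.81)]
cover_wide_left [([306.0, 323.0], 0.57), ([311.0, 203.0], 0.47)]
cover_narrow_right [([305.0, 326.0], 0.56)]
reader [([310.0, 204.0], 0.9), ([311.0, 173.0], 0.65), ([306.0, 326.0], 0.42)]
reader_mid [([312.0, 203.0], 0.86), ([313.0, 172.0], 0.56)]
1.1
```

View pics/scene0.png

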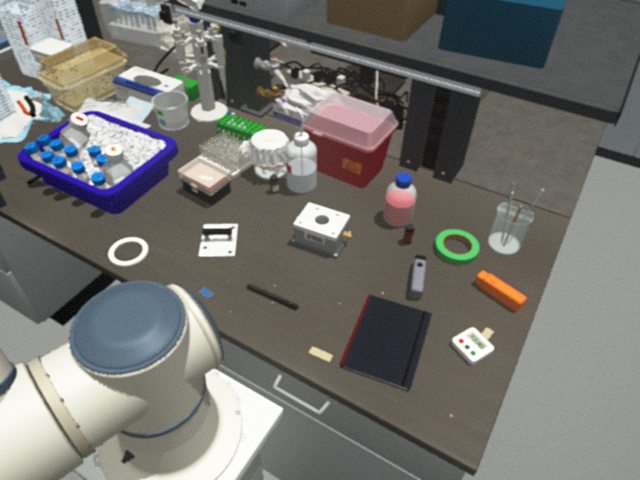

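View pics/side0.png

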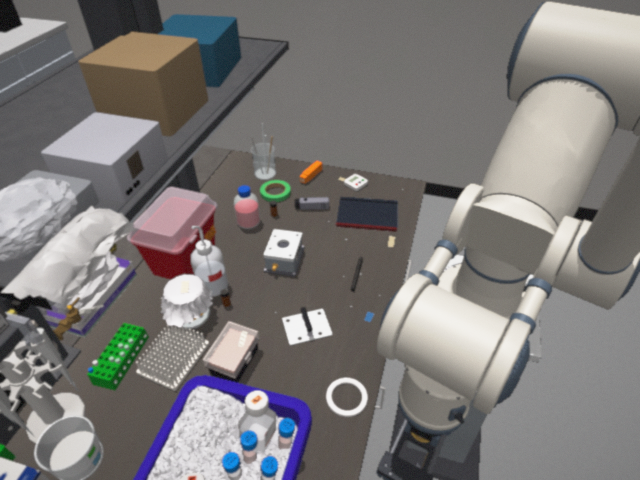

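Scene shows the housing (322,229), cover (218,240) with bar handle, grey reader (418,277) and the orange look-alike (500,290). Side shows the reader's black nose at its left end (299,204), i.e. towards +x.

```bash
cat > h.py <<'E'
from bench import *
import cv2,numpy as np
from scipy.spatial.transform import Rotation as R
from scipy.optimize import least_squares
def ray(K,T,px,z):
    d=T[:3,:3]@np.linalg.inv(K)@[px[0],px[1],1]; o=T[:3,3]
    return o+d*(z-o[2])/d[2]
def proj(K,T,P):
    p=(np.asarray(P)-T[:3,3])@T[:3,:3]; p=p[:,:2]/p[:,2:]
    return p*[K[0,0],K[1,1]]+[K[0,2],K[1,2]]
def toolmove(target_p,target_R):
    s=observe(); r=R.from_rotvec(s["tcp_rot"])
    return r.inv().apply(np.array(target_p)-s["eef_pos"]), (r.inv()*target_R).as_rotvec()
E
python3 - <<'E'
from h import *
C={}
for c in ["scene","side"]:
    k=calibration(c);C[c]=(k["intrinsics"],k["extrinsics"])
for n,a,b,z in [("housing top",(322,217),(286,240),.07),("cover",(218,241),(306,327),.005),("reader",(418,277),(312,203),.018),("nose",(420,260),(299,204),.018),("tail",(415,294),(326,203),.018)]:
    print(n,ray(*C["scene"],a,z).round(3),ray(*C["side"],b,z).round(3))
w=calibration("wrist");s=observe()
r=R.from_rotvec(s["tcp_rot"]);print(r.as_matrix().round(2).tolist())
print(w["intrinsics"].round(1).tolist(),(r.as_matrix().T@w["extrinsics"][:3,:3]).round(3).tolist(),r.inv().apply(w["extrinsics"][:3,3]-s["eef_pos"]).round(3))
A=cv2.imread("pics/scene0.png");B=cv2.imread("pics/side0.png")
f=lambda I,x,y:cv2.resize(I[y-33:y+33,x-33:x+33],(266,266),interpolation=cv2.INTER_CUBIC)
cv2.imwrite("pics/m.png",np.vstack([np.hstack([f(A,322,229),f(A,218,241),f(A,418,277)]),np.hstack([f(B,286,250),f(B,306,327),f(B,312,203)])]))
E
```

```text
housing top [0.609 0.019 0.07 ] [0.596 0.    0.07 ]
cover [0.449 0.238 0.005] [0.454 0.247 0.005]
reader [ 0.595 -0.259  0.018] [ 0.595 -0.258  0.018]
nose [ 0.65  -0.242  0.018] [ 0.637 -0.24   0.018]
tail [ 0.542 -0.274  0.018] [ 0.547 -0.272  0.018]
[[-0.97, 0.22, -0.0], [0.22, 0.97, 0.0], [0.0, -0.0, -1.0]]
[[390.4, 0.0, 314.2], [0.0, 390.4, 241.8], [0.0, 0.0, 1.0]] [[-0.0, -0.972, -0.237], [1.0, -0.001, 0.001], [-0.001, -0.237, 0.972]] [ 0.066 -0.    -0.17 ]
```

View pics/m.png

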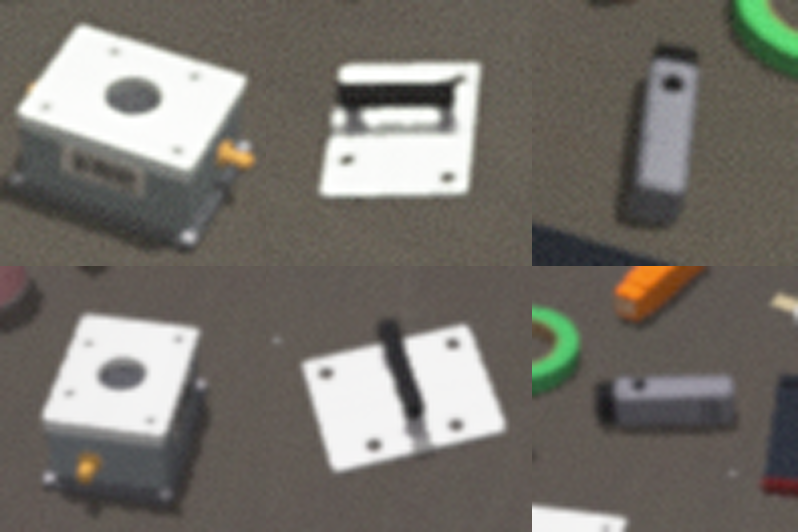

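The montage shows the label towards the robot, reader nose at far end (+x), and the cover's wide pair on its right (−y) side, so its x axis points near world +y. Now moving above the middle for close views.

```bash
python3 -m creep '[{"delta_rot":[0,0,0],"dp":[-0.02,-0.02,-0.003],"claw":1},{"delta_rot":[0,0,0],"dp":[-0.034,-0.034,-0.003],"claw":1},{"delta_rot":[0,0,0],"dp":[-0.035,-0.035,-0.003],"claw":1},{"delta_rot":[0,0,0],"dp":[-0.035,-0.035,-0.003],"claw":1},{"delta_rot":[0,0,0],"dp":[-0.035,-0.035,-0.003],"claw":1},{"delta_rot":[0,0,0],"dp":[-0.035,-0.035,-0.003],"claw":1},{"delta_rot":[0,0,0],"dp":[-0.035,-0.035,-0.003],"claw":1},{"delta_rot":[0,0,0],"dp":[-0.035,-0.035,-0.003],"claw":1},{"delta_rot":[0,0,0],"dp":[-0.035,-0.035,-0.003],"claw":1},{"delta_rot":[0,0,-0.07],"dp":[-0.035,-0.035,-0.003],"claw":1},{"delta_rot":[0,0,-0.1],"dp":[-0.03,-0.03,-0.003],"claw":1},{"delta_rot":[0,0,-0.05],"dp":[-0.02,-0.02,0],"claw":1}]'
cat > look.py <<'E'
from h import *
import sys
n=sys.argv[1]
creep_dummy=None
w=calibration("wrist"); im=camera("wrist")
cv2.imwrite(f"pics/{n}.png",im[:,:,::-1]); np.savez(f"{n}.npz",K=w["intrinsics"],T=w["extrinsics"])
print(observe()["eef_pos"],observe()["tcp_rot"],observe()["time"])
E
python3 -m creep '[{"delta_rot":[0,0,0],"dp":[0,0,0],"claw":1},{"delta_rot":[0,0,0],"dp":[0,0,0],"claw":1}]'
python3 look.py w1
```

```text
time: 2.3
eef_pos: [0.4359, 0.151, 0.2475]
tcp_rot: [0.006, 3.14, -0.0]
ft_force: [0.4, 0.9, 0.3]
opening: 0.998
grasp_force: 0.0
time: 2.5
eef_pos: [0.4346, 0.1531, 0.2469]
tcp_rot: [-0.012, -3.141, -0.0]
ft_force: [0.4, 0.3, 0.3]
opening: 0.999
grasp_force: 0.0
[0.43411863 0.15365458 0.24684693] [-1.07799715e-02 -3.14116137e+00 -2.23299581e-04] 2.55
```

View pics/w1.png

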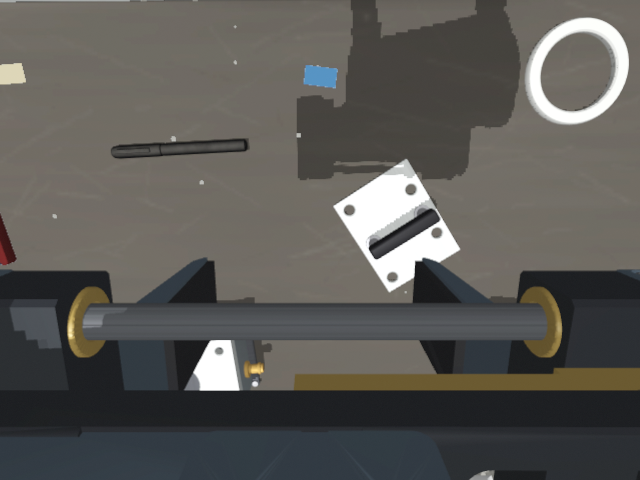

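Wrist view shows the cover in full: wide holes (349,210) and (392,277), narrow (410,189) and (437,233), handle (371,250)–(438,216); the housing is hidden by the hand. Going on to view housing and reader together.

```bash
python3 -m creep '[{"delta_rot":[0,0,0],"dp":[-0.02,-0.024,-0.003],"claw":1},{"delta_rot":[0,0,0],"dp":[-0.03,-0.034,-0.003],"claw":1},{"delta_rot":[0,0,0],"dp":[-0.03,-0.034,-0.003],"claw":1},{"delta_rot":[0,0,0],"dp":[-0.03,-0.034,-0.003],"claw":1},{"delta_rot":[0,0,0],"dp":[-0.03,-0.034,-0.003],"claw":1},{"delta_rot":[0,0,0],"dp":[-0.03,-0.034,-0.003],"claw":1},{"delta_rot":[0,0,0],"dp":[-0.03,-0.034,-0.003],"claw":1},{"delta_rot":[0,0,0],"dp":[-0.02,-0.024,-0.003],"claw":1},{"delta_rot":[0,0,0],"dp":[-0.01,-0.014,0],"claw":1},{"delta_rot":[0,0,0],"dp":[0,0,0],"claw":1},{"delta_rot":[0,0,0],"dp":[0,0,0],"claw":1},{"delta_rot":[0,0,0],"dp":[0,0,0],"claw":1}]'
python3 look.py w2
```

```text
time: 3.75
eef_pos: [0.6624, -0.1123, 0.271]
tcp_rot: [-0.007, -3.141, -0.0]
ft_force: [-0.7, -0.8, -0.3]
opening: 0.997
grasp_force: 0.0
[ 0.66246613 -0.11240615  0.27114828] [-7.12461000e-03 -3.14141463e+00 -2.76925771e-04] 3.8
```

View pics/w2.png

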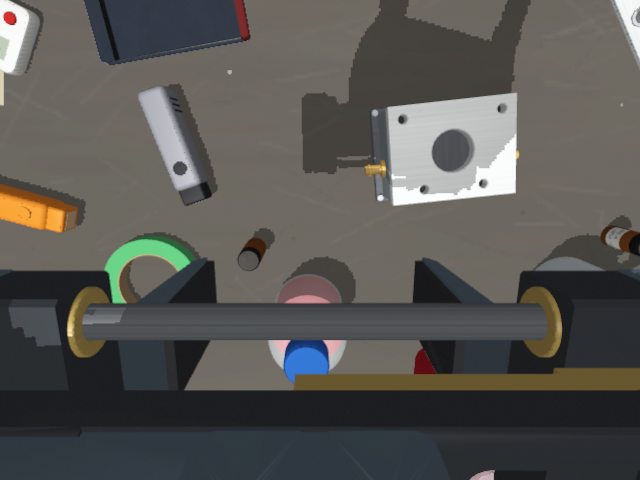

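Wrist view shows housing top holes wide (403,119)/(502,108), narrow (424,189)/(483,183), bore (453,150); reader from tail (153,92) to black nose (197,195); vial_b (252,250), green tape and orange look-alike beside it.

```bash
cat > fit.py <<'E'
from h import *
H=np.array([[-.033,.045],[-.033,-.045],[.033,.028],[.033,-.028]])
def refine(im,px,r=9):
    g=cv2.cvtColor(im,cv2.COLOR_BGR2GRAY).astype(float); out=[]
    for p in px:
        c=np.array(p,float)
        for _ in range(4):
            x,y=np.round(c).astype(int); w=g[y-r:y+r+1,x-r:x+r+1]
            m=np.clip(np.percentile(w,60)-25-w,0,60); yy,xx=np.mgrid[-r:r+1,-r:r+1]
            m=m*(xx**2+yy**2<=r*r); c=np.array([x+(m*xx).sum()/m.sum(),y+(m*yy).sum()/m.sum()])
        out.append(c)
    return np.array(out)
def holefit(K,T,px,z,pts=H):
    def f(v):
        c,s=np.cos(v[2]),np.sin(v[2]); P=np.c_[pts@np.array([[c,s],[-s,c]])+v[:2],np.full(len(pts),z)]
        return (proj(K,T,P)-px).ravel()
    best=min((least_squares(f,[*ray(K,T,np.mean(px,0),z)[:2],a]) for a in np.arange(0,6.28,.8)),key=lambda r:r.cost)
    return best.x,np.abs(best.fun).max()
def boxfit(K,T,mask,v0,hx=.06,hy=.015,h=.036):
    B=np.array([[a*hx,b*hy,c*h] for a in(-1,1) for b in(-1,1) for c in(0,1)])
    def f(v):
        P=B@R.from_euler("z",v[2]).as_matrix().T+[v[0],v[1],0]
        m=np.zeros(mask.shape,np.uint8)
        cv2.fillConvexPoly(m,cv2.convexHull(np.round(proj(K,T,P)*16).astype(np.int32)),1,shift=4)
        return -(m.astype(bool)&mask).sum()/(m.astype(bool)|mask).sum()
    from scipy.optimize import minimize
    return minimize(f,v0,method="Nelder-Mead",options=dict(initial_simplex=np.array(v0)+np.array([[0,0,0],[.01,0,0],[0,.01,0],[0,0,.1]])))
E
python3 - <<'E'
from fit import *
a=np.load("w1.npz");im=cv2.imread("pics/w1.png")
p=refine(im,[(349,210),(392,277),(410,189),(437,233)],8);print(p.round(1).tolist())
print("cover",holefit(a["K"],a["T"],p,.004))
a=np.load("w2.npz");im=cv2.imread("pics/w2.png")
# wide left = +y side = right col
p=refine(im,[(502,108),(403,119),(483,183),(424,189)],8);print(p.round(1).tolist())
print("housing",holefit(a["K"],a["T"],p,.07))
print("bore",ray(a["K"],a["T"],(453,150),.07))
for d in silhouettes("wrist","reader"):
    print(d["centre"],d["confidence"],d["mask"].sum())
    if abs(d["centre"][0]-175)<25:
        r=boxfit(a["K"],a["T"],d["mask"],[.595,-.258,.33]);print("reader",r.x,r.fun)
for n,q in[("nose",(197,193)),("tail",(151,90))]: print(n,ray(a["K"],a["T"],q,.036))
E
```

```text
[[348.9, 209.8], [392.0, 276.7], [410.5, 189.1], [436.3, 232.4]]
cover (array([0.4542786 , 0.24226998, 2.1444779 ]), np.float64(0.12872596754857568))
[[501.2, 107.9], [402.0, 118.9], [482.7, 183.1], [423.6, 188.9]]
housing (array([0.60057491, 0.01582401, 6.38376741]), np.float64(0.3825040506324058))
bore [0.60012507 0.01643299 0.07      ]
[176.1, 140.7] 0.87 4091
reader [ 0.59690954 -0.25253938  0.33486114] -0.8314012609314623
[34.3, 211.4] 0.77 2473
nose [ 0.64249377 -0.23333844  0.036     ]
tail [ 0.54210629 -0.27052739  0.036     ]
```

```bash
python3 -m creep '[{"delta_rot":[0,0,0],"dp":[0.01,-0.02,0.02],"claw":1},{"delta_rot":[0,0,0],"dp":[0.017,-0.035,0.03],"claw":1},{"delta_rot":[0,0,0],"dp":[0.017,-0.035,0.03],"claw":1},{"delta_rot":[0,0,0],"dp":[0.0135,-0.03,0.03],"claw":1},{"delta_rot":[0,0,0],"dp":[0.01,-0.02,0.01],"claw":1},{"delta_rot":[0,0,-0.115],"dp":[0,0,0.03],"claw":1},{"delta_rot":[0,0,-0.115],"dp":[0,0,0.03],"claw":1},{"delta_rot":[0,0,-0.115],"dp":[0,0,0.02],"claw":1},{"delta_rot":[0,0,0],"dp":[0,0,0],"claw":1},{"delta_rot":[0,0,0],"dp":[0,0,0],"claw":1}]'
cat > go.py <<'E'
from h import *
import sys
x,y,z,yaw=map(float,sys.argv[1:5])
d,r=toolmove([x,y,z],R.from_matrix(R.from_euler("z",yaw).as_matrix()@np.diag([1,-1,-1])))
print("dp",d.round(4),"rot",r.round(4),observe()["q"].round(2))
E
python3 go.py .595 -.2525 .005 3.487
```

```text
time: 4.85
eef_pos: [0.5949, -0.2531, 0.0716]
tcp_rot: [-0.526, 3.097, -0.0]
ft_force: [0.9, -0.1, 0.1]
opening: 1.001
grasp_force: 0.0
dp [-0.0003  0.0005  0.0666] rot [-0.0001  0.0001 -0.0092] [-0.49  0.68  1.43  0.    1.03 -2.4 ]
```

```bash
python3 -m creep '[{"delta_rot":[0,0,0],"dp":[0,0,0.015],"claw":1},{"delta_rot":[0,0,0],"dp":[0,0,0.025],"claw":1},{"delta_rot":[0,0,0],"dp":[0,0,0.018],"claw":1},{"delta_rot":[0,0,0],"dp":[0,0,0.008],"claw":0.8},{"delta_rot":[0,0,0],"dp":[0,0,0],"claw":0.5},{"delta_rot":[0,0,0],"dp":[0,0,0],"claw":0.2},{"delta_rot":[0,0,0],"dp":[0,0,0],"claw":0.1},{"delta_rot":[0,0,0],"dp":[0,0,0],"claw":0.1},{"delta_rot":[0,0,0],"dp":[0,0,0],"claw":0.1},{"delta_rot":[0,0,0],"dp":[0,0,0],"claw":0.1}]' 20
python3 look.py w3; python3 - <<'E'
from fit import *
a=np.load("w3.npz")
E
```

```text
time: 5.85
eef_pos: [0.5948, -0.2535, 0.0052]
tcp_rot: [-0.53, 3.096, -0.0]
ft_force: [-0.3, -0.3, 0.3]
opening: 0.418
grasp_force: 0.0
[ 0.5948091  -0.25357928  0.00513802] [-5.30085032e-01  3.09618958e+00 -4.73441957e-04] 5.9
```

View pics/w3.png

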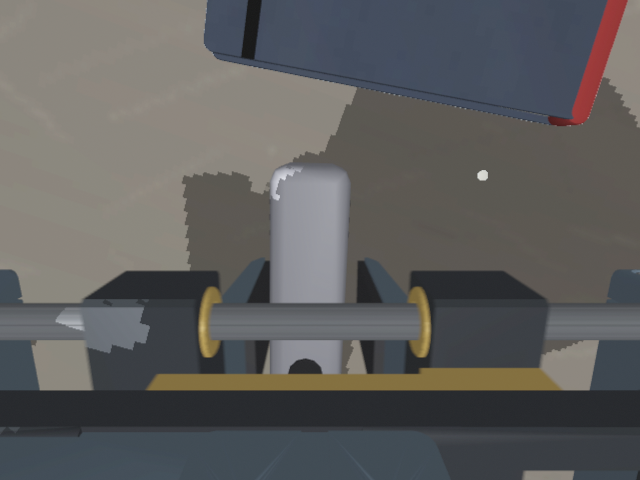

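Reader sits centred between the fingers, tail end at row 165, square to the tool. Finish closing and lift.

```bash
python3 -m creep '[{"delta_rot":[0,0,0],"dp":[0,0,0],"claw":0.1},{"delta_rot":[0,0,0],"dp":[0,0,0],"claw":0.1},{"delta_rot":[0,0,0],"dp":[0,0,0],"claw":0.1},{"delta_rot":[0,0,0],"dp":[0,0,0],"claw":0.1},{"delta_rot":[0,0,0],"dp":[0,0,-0.01],"claw":0.1},{"delta_rot":[0,0,0],"dp":[0,0,-0.025],"claw":0.1},{"delta_rot":[0,0,0],"dp":[0,0,-0.03],"claw":0.1},{"delta_rot":[0,0,0],"dp":[0,0,-0.025],"claw":0.1},{"delta_rot":[0,0,0],"dp":[0,0,-0.01],"claw":0.1},{"delta_rot":[0,0,0],"dp":[0,0,0],"claw":0.1}]' 20; python3 go.py .4364 -.0008 .031 3.242; python3 look.py w4
python3 - <<'E'
from h import *
for n,z in(("w3",.0),("w4",.0)):
    a=np.load(n+".npz");im=cv2.imread(f"pics/{n}.png");g=im[:,310].astype(int).sum(1)
    i=140+np.abs(np.diff(g[140:200])).argmax(); print(n,i,[int(v) for v in g[150:180:3]])
E
```

```text
time: 6.9
eef_pos: [0.5951, -0.2536, 0.1062]
tcp_rot: [-0.53, 3.095, -0.002]
ft_force: [-0.7, 0.2, -2.0]
opening: 0.326
grasp_force: 20.0
dp [0.0656 0.2914 0.0747] rot [-0.0013  0.0015  0.2388] [-0.5   0.63  1.4   0.    1.1  -2.41]
[ 0.59448731 -0.25334582  0.10478282] [-5.30245400e-01  3.09646572e+00  4.25210692e-05] 6.95
w3 151 [404, 272, 264, 266, 268, 293, 338, 387, 417, 442]
w4 148 [258, 296, 256, 256, 274, 302, 352, 393, 420, 438]
```

```bash
python3 -m creep '[{"delta_rot":[0,0,0.06],"dp":[0,0,0],"claw":0.1},{"delta_rot":[0,0,0.12],"dp":[0,0,0],"claw":0.1},{"delta_rot":[0,0,0.06],"dp":[0.006,0.012,0],"claw":0.1},{"delta_rot":[0,0,0],"dp":[0.0166,0.033,0],"claw":0.1},{"delta_rot":[0,0,0],"dp":[0.0188,0.038,0],"claw":0.1},{"delta_rot":[0,0,0],"dp":[0.0188,0.038,0],"claw":0.1},{"delta_rot":[0,0,0],"dp":[0.0188,0.038,0.005],"claw":0.1},{"delta_rot":[0,0,0],"dp":[0.0188,0.038,0.01],"claw":0.1},{"delta_rot":[0,0,0],"dp":[0.0166,0.033,0.015],"claw":0.1},{"delta_rot":[0,0,0],"dp":[0.012,0.025,0.015],"claw":0.1},{"delta_rot":[0,0,0],"dp":[0.006,0.012,0.01],"claw":0.1},{"delta_rot":[0,0,0],"dp":[0,0,0],"claw":0.1}]' 20; python3 go.py .4364 -.0008 .031 3.242
```

```text
time: 8.15
eef_pos: [0.4328, 0.0002, 0.048]
tcp_rot: [0.158, -3.132, -0.002]
ft_force: [-0.1, 0.0, -2.2]
opening: 0.329
grasp_force: 20.0
dp [-0.0036 -0.0014  0.017 ] rot [ 0.0014 -0.0053  0.0005] [-0.14  0.51  1.98  0.    0.66 -1.81]
```

```bash
python3 -m creep '[{"delta_rot":[0,0,0],"dp":[-0.002,-0.001,0.008],"claw":0.1},{"delta_rot":[0,0,0],"dp":[-0.0016,0,0.008],"claw":0.1},{"delta_rot":[0,0,0],"dp":[0,0,0.001],"claw":0.1},{"delta_rot":[0,0,0],"dp":[0,0,0],"claw":0.1},{"delta_rot":[0,0,0],"dp":[0,0,0],"claw":0.1}]' 20; python3 go.py .4364 -.0008 .031 3.242
python3 - <<'E'
from h import *
for c in ["scene","side"]:
    cv2.imwrite(f"pics/{c}5.png",camera(c)[:,:,::-1])
ks=[calibration(c) for c in("scene","side")]
A,B=cv2.imread("pics/scene5.png"),cv2.imread("pics/side5.png")
P=[[.4364,-.0008,.044],[.5558,.0113,.044],[.6006,.0158,.07]]
for k in ks: print(proj(k["intrinsics"],k["extrinsics"],P).round(0).tolist())
f=lambda I,x,y:cv2.resize(I[y-70:y+70,x-46:x+46],(394,600),interpolation=cv2.INTER_CUBIC)
cv2.imwrite("pics/m5.png",np.hstack([f(A,300,245),f(B,310,245)]))
E
```

```text
time: 8.65
eef_pos: [0.4397, -0.0023, 0.033]
tcp_rot: [-0.155, 3.138, -0.0]
ft_force: [0.4, 0.5, -1.8]
opening: 0.329
grasp_force: 20.0
dp [0.0031 0.0018 0.002 ] rot [-0.      0.0002 -0.0018] [-0.14  0.54  1.98 -0.    0.62 -1.81]
[[292.0, 270.0], [314.0, 238.0], [321.0, 219.0]]
[[337.0, 256.0], [298.0, 251.0], [283.0, 243.0]]
```

View pics/m5.png

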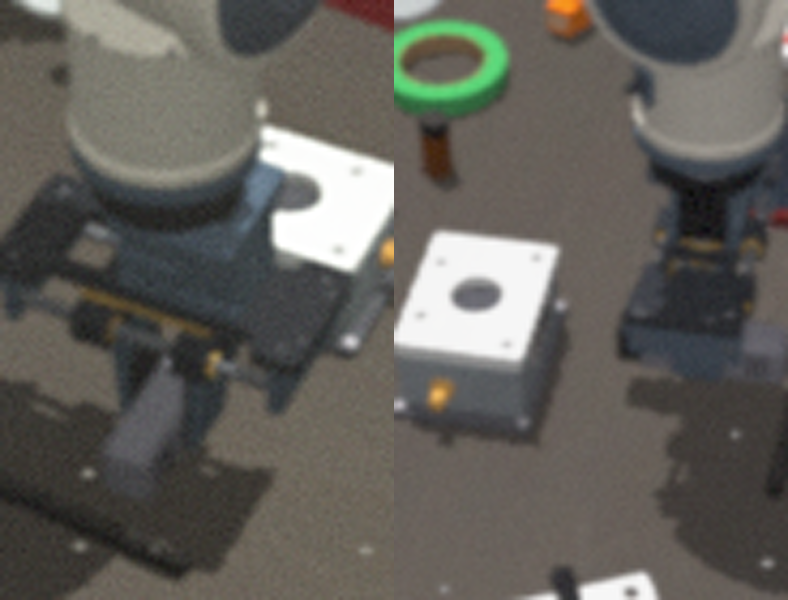

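Views show the reader held level, aimed at the label, well clear of the housing and marker. Trim and hold.

```bash
python3 -m creep '[{"delta_rot":[0,0,0],"dp":[0.003,0.0018,0.002],"claw":0.1},{"delta_rot":[0,0,0],"dp":[0,0,0],"claw":0.1},{"delta_rot":[0,0,0],"dp":[0,0,0],"claw":0.1},{"delta_rot":[0,0,0],"dp":[0,0,0],"claw":0.1}]' 20; python3 go.py .4364 -.0008 .031 3.242
```

```text
time: 9.15
eef_pos: [0.4364, -0.0005, 0.031]
tcp_rot: [-0.156, 3.138, -0.0]
ft_force: [0.9, 0.7, -2.3]
opening: 0.329
grasp_force: 20.0
dp [ 0.     -0.0003 -0.    ] rot [-0.      0.0002 -0.0011] [-0.14  0.55  1.99 -0.    0.61 -1.81]
```

```bash
python3 -m creep '[{"delta_rot":[0,0,0],"dp":[0,0,0],"claw":0.1},{"delta_rot":[0,0,0],"dp":[0,0,0],"claw":0.1},{"delta_rot":[0,0,0],"dp":[0,0,0],"claw":0.1},{"delta_rot":[0,0,0],"dp":[0,0,0],"claw":0.1},{"delta_rot":[0,0,0],"dp":[0,0,0],"claw":0.1},{"delta_rot":[0,0,0],"dp":[0,0,0],"claw":0.1},{"delta_rot":[0,0,0],"dp":[0,0,0],"claw":0.1},{"delta_rot":[0,0,0],"dp":[0,0,0],"claw":0.1},{"delta_rot":[0,0,0],"dp":[0,0,0],"claw":0.1},{"delta_rot":[0,0,0],"dp":[0,0,0],"claw":0.1},{"delta_rot":[0,0,0],"dp":[0,0,0],"claw":0.1},{"delta_rot":[0,0,0],"dp":[0,0,0],"claw":0.1}]' 20; python3 -m creep '[{"delta_rot":[0,0,0],"dp":[0,0,0],"claw":0.1},{"delta_rot":[0,0,0],"dp":[0,0,0],"claw":0.1},{"delta_rot":[0,0,0],"dp":[0.004,-0.008,-0.01],"claw":0.1},{"delta_rot":[0,0,0],"dp":[0,-0.02,-0.02],"claw":0.1},{"delta_rot":[0,0,0],"dp":[-0.01,-0.035,-0.02],"claw":0.1},{"delta_rot":[0,0,0],"dp":[-0.02,-0.038,-0.015],"claw":0.1},{"delta_rot":[0,0,0],"dp":[-0.02,-0.038,0],"claw":0.1},{"delta_rot":[0,0,0],"dp":[-0.02,-0.038,0],"claw":0.1},{"delta_rot":[0,0,-0.06],"dp":[-0.02,-0.035,0],"claw":0.1},{"delta_rot":[0,0,-0.12],"dp":[-0.02,-0.025,0],"claw":0.1},{"delta_rot":[0,0,-0.06],"dp":[-0.01,-0.01,0],"claw":0.1},{"delta_rot":[0,0,0],"dp":[0,0,0],"claw":0.1}]' 20;  python3 go.py .595 -.2525 .0055 3.48
```

```text
time: 10.35
eef_pos: [0.4363, -0.0005, 0.0309]
tcp_rot: [-0.156, 3.138, -0.0]
ft_force: [-0.1, -0.0, -2.2]
opening: 0.327
grasp_force: 20.0
time: 11.55
eef_pos: [0.5798, -0.2332, 0.0965]
tcp_rot: [-0.531, 3.095, -0.001]
ft_force: [0.3, 0.2, -1.9]
opening: 0.332
grasp_force: 20.0
dp [-0.0078 -0.0232  0.091 ] rot [-0.001   0.0009  0.0013] [-0.48  0.62  1.47 -0.    1.05 -2.39]
```

```bash
python3 -m creep '[{"delta_rot":[0,0,0],"dp":[-0.004,-0.01,0.015],"claw":0.1},{"delta_rot":[0,0,0],"dp":[-0.004,-0.01,0.025],"claw":0.1},{"delta_rot":[0,0,0],"dp":[0,-0.003,0.025],"claw":0.1},{"delta_rot":[0,0,0],"dp":[0,0,0.01],"claw":0.1},{"delta_rot":[0,0,0],"dp":[0,0,0],"claw":0.1},{"delta_rot":[0,0,0],"dp":[0,0,0],"claw":0.1},{"delta_rot":[0,0,0],"dp":[0,0,0],"claw":0.1}]' 20;  python3 go.py .595 -.2525 .0055 3.48
```

```text
time: 12.25
eef_pos: [0.5946, -0.2504, 0.0224]
tcp_rot: [-0.53, 3.095, -0.002]
ft_force: [0.6, -0.7, -1.5]
opening: 0.329
grasp_force: 20.0
dp [ 0.0003 -0.0021  0.0169] rot [-0.0012  0.0011  0.0008] [-0.49  0.74  1.47  0.    0.94 -2.4 ]
```

```bash
python3 -m creep '[{"delta_rot":[0,0,0],"dp":[0,-0.002,0.006],"claw":0.1},{"delta_rot":[0,0,0],"dp":[0,0,0.006],"claw":0.1},{"delta_rot":[0,0,0],"dp":[0,0,0.003],"claw":0.1},{"delta_rot":[0,0,0],"dp":[0,0,0.0018],"claw":0.1},{"delta_rot":[0,0,0],"dp":[0,0,0],"claw":0.1},{"delta_rot":[0,0,0],"dp":[0,0,0],"claw":0.1},{"delta_rot":[0,0,0],"dp":[0,0,0],"claw":0.1}]' 20;  python3 go.py .595 -.2525 .005 3.48
```

```text
time: 12.95
eef_pos: [0.5947, -0.2521, 0.0045]
tcp_rot: [0.53, -3.096, -0.0]
ft_force: [-3.0, 1.7, 9.7]
opening: 0.326
grasp_force: 20.0
dp [-0.0001 -0.0005 -0.0005] rot [ 0.0001 -0.0001  0.0008] [-0.49  0.77  1.47 -0.    0.91 -2.4 ]
```

```bash
python3 -m creep '[{"delta_rot":[0,0,0],"dp":[0,0,0],"claw":0.5},{"delta_rot":[0,0,0],"dp":[0,0,0],"claw":0.8},{"delta_rot":[0,0,0],"dp":[0,0,0],"claw":1},{"delta_rot":[0,0,0],"dp":[0,0,0],"claw":1},{"delta_rot":[0,0,0],"dp":[0,0,0],"claw":1},{"delta_rot":[0,0,0],"dp":[0,0,-0.015],"claw":1},{"delta_rot":[0,0,0],"dp":[0,0,-0.03],"claw":1},{"delta_rot":[0,0,0],"dp":[0,0,-0.04],"claw":1},{"delta_rot":[0,0,0],"dp":[0,0,-0.04],"claw":1},{"delta_rot":[0,0,0],"dp":[0,0,-0.03],"claw":1},{"delta_rot":[0,0,0],"dp":[0,0,-0.015],"claw":1},{"delta_rot":[0,0,0],"dp":[0,0,0],"claw":1}]'; python3 look.py w6; python3 - <<'E'
from fit import *
a=np.load("w6.npz")
for d in silhouettes("wrist","reader"): print(d["centre"],d["confidence"],d["mask"].sum())
E
python3 -m creep '[{"delta_rot":[0,0,0],"dp":[-0.0015,0.02,0],"claw":1},{"delta_rot":[0,0,0],"dp":[-0.002,0.035,0],"claw":1},{"delta_rot":[0,0,0],"dp":[-0.003,0.045,0],"claw":1},{"delta_rot":[0,0,0],"dp":[-0.003,0.047,0],"claw":1},{"delta_rot":[0,0,0],"dp":[-0.003,0.047,0],"claw":1},{"delta_rot":[0,0,0],"dp":[-0.003,0.047,0],"claw":1},{"delta_rot":[0,0,0],"dp":[-0.003,0.047,0],"claw":1},{"delta_rot":[0,0,0],"dp":[-0.003,0.047,0],"claw":1},{"delta_rot":[0,0,0],"dp":[-0.003,0.047,0],"claw":1},{"delta_rot":[0,0,0],"dp":[-0.003,0.047,0],"claw":1},{"delta_rot":[0,0,0],"dp":[-0.002,0.045,0],"claw":1},{"delta_rot":[0,0,0],"dp":[-0.002,0.035,0],"claw":1}]';python3 go.py .4543 .2423 .12 2.1445
```

```text
time: 14.15
eef_pos: [0.596, -0.2528, 0.1777]
tcp_rot: [-0.53, 3.093, -0.005]
ft_force: [0.9, 0.5, -0.8]
opening: 1.0
grasp_force: 0.0
[ 0.59523767 -0.25243202  0.17578585] [-5.29921583e-01  3.09450796e+00 -2.47741500e-03] 14.2
[316.3, 218.0] 0.88 5062
[83.0, 215.9] 0.66 6931
[551.5, 260.9] 0.25 591
time: 15.45
eef_pos: [0.4533, 0.2402, 0.1731]
tcp_rot: [0.531, -3.094, 0.0]
ft_force: [0.2, -0.4, 0.3]
opening: 1.0
grasp_force: 0.0
dp [-0.0017  0.0016  0.0531] rot [-1.3000e-03 -1.9000e-03  1.3372e+00] [ 0.37  0.39  1.67  0.    1.09 -1.54]
```

View pics/w6.png

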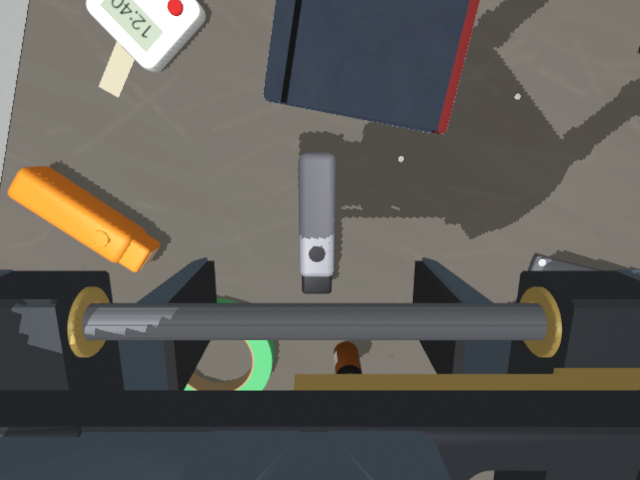

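Reader lies flat at its old place (tail (317,155), nose (317,285)). Now turn over the cover.

```bash
python3 -m creep '[{"delta_rot":[0,0,0.1],"dp":[-0.0017,0.0016,0],"claw":1},{"delta_rot":[0,0,0.14],"dp":[0,0,0],"claw":1},{"delta_rot":[0,0,0.14],"dp":[0,0,0],"claw":1},{"delta_rot":[0,0,0.14],"dp":[0,0,0],"claw":1},{"delta_rot":[0,0,0.14],"dp":[0,0,0],"claw":1},{"delta_rot":[0,0,0.14],"dp":[0,0,0],"claw":1},{"delta_rot":[0,0,0.14],"dp":[0,0,0],"claw":1},{"delta_rot":[0,0,0.14],"dp":[0,0,0],"claw":1},{"delta_rot":[0,0,0.14],"dp":[0,0,0],"claw":1},{"delta_rot":[0,0,0.117],"dp":[0,0,0],"claw":1},{"delta_rot":[0,0,0],"dp":[0,0,0],"claw":1},{"delta_rot":[0,0,0],"dp":[0,0,0],"claw":1}]';python3 go.py .4543 .2423 .015 2.1445; python3 look.py w7;python3 - <<'E'
from fit import *
a=np.load("w7.npz");im=cv2.imread("pics/w7.png")
v=[.4543,.2423,2.1445]
c,s=np.cos(v[2]),np.sin(v[2]);P=np.c_[H@np.array([[c,s],[-s,c]])+v[:2],np.full(4,.004)]
p=proj(a["K"],a["T"],P);print(p.round(1).tolist())
q=refine(im,p[2:],10);print(q.round(1).tolist());print(holefit(a["K"],a["T"],q,.004,H[2:]))
E
```

```text
time: 16.65
eef_pos: [0.4558, 0.2402, 0.1735]
tcp_rot: [-1.498, -2.761, 0.002]
ft_force: [0.5, -0.3, 1.1]
opening: 1.001
grasp_force: 0.0
dp [2.600e-03 1.000e-04 1.585e-01] rot [-0.0013 -0.0002  0.003 ] [ 0.37  0.39  1.66 -0.    1.09 -0.21]
[0.45587494 0.24018401 0.17360588] [-1.49797991e+00 -2.76063206e+00  1.30636146e-03] 16.7
[[264.1, 256.6], [363.9, 256.8], [281.7, 182.9], [346.6, 183.1]]
[[282.1, 182.6], [347.1, 182.7]]
(array([0.45443642, 0.24275562, 2.14467452]), np.float64(0.009252239031695808))
```

View pics/w7.png

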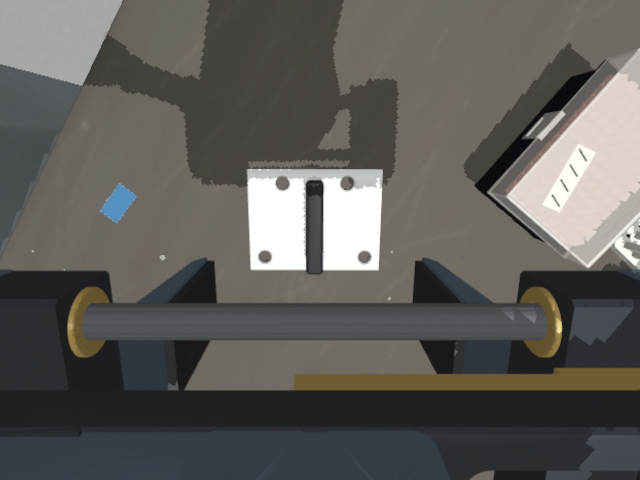

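Plate seen square below the gripper: narrow holes (282,183)/(347,183), wide (264,257)/(364,257), handle at column 314. Fits agree within 0.5 mm. Descend and grip.

```bash
python3 -m creep '[{"delta_rot":[0,0,0.003],"dp":[0.003,0,0.015],"claw":1},{"delta_rot":[0,0,0],"dp":[0,0,0.03],"claw":1},{"delta_rot":[0,0,0],"dp":[0,0,0.04],"claw":1},{"delta_rot":[0,0,0],"dp":[0,0,0.035],"claw":1},{"delta_rot":[0,0,0],"dp":[0,0,0.022],"claw":1},{"delta_rot":[0,0,0],"dp":[0,0,0.012],"claw":0.7},{"delta_rot":[0,0,0],"dp":[0,0,0.0045],"claw":0.5},{"delta_rot":[0,0,0],"dp":[0,0,0],"claw":0.3},{"delta_rot":[0,0,0],"dp":[0,0,0],"claw":0.3}]' 40;python3 go.py .4543 .2425 .015 2.1446
```

```text
time: 17.6
eef_pos: [0.4552, 0.2431, 0.0165]
tcp_rot: [1.506, 2.756, 0.002]
ft_force: [0.3, 0.2, 0.2]
opening: 0.678
grasp_force: 0.0
dp [-0.     -0.0011  0.0015] rot [ 0.0014  0.0003 -0.0033] [ 0.37  0.63  1.8   0.    0.7  -0.2 ]
```

```bash
python3 -m creep '[{"delta_rot":[0.001,0,-0.003],"dp":[0,-0.001,0.001],"claw":0.3},{"delta_rot":[0,0,0],"dp":[0,0,0],"claw":0.3},{"delta_rot":[0,0,0],"dp":[0,0,0],"claw":0.25},{"delta_rot":[0,0,0],"dp":[0,0,0],"claw":0.05},{"delta_rot":[0,0,0],"dp":[0,0,0],"claw":0.05},{"delta_rot":[0,0,0],"dp":[0,0,0],"claw":0.05},{"delta_rot":[0,0,0],"dp":[0,0,0],"claw":0.05},{"delta_rot":[0,0,0],"dp":[0,0,0],"claw":0.05},{"delta_rot":[0,0,0],"dp":[0,0,0],"claw":0.05},{"delta_rot":[0,0,0],"dp":[0,0,0],"claw":0.05}]' 40;python3 go.py .4543 .2425 .015 2.1446
```

```text
time: 18.6
eef_pos: [0.4538, 0.2423, 0.0147]
tcp_rot: [-1.503, -2.758, 0.001]
ft_force: [1.4, 0.6, 2.0]
opening: 0.148
grasp_force: 40.0
dp [-0.0001  0.0005 -0.0003] rot [-0.0009  0.     -0.0008] [ 0.37  0.63  1.81 -0.    0.7  -0.2 ]
```

```bash
python3 -m creep '[{"delta_rot":[0,0,0],"dp":[0,0,-0.008],"claw":0.05},{"delta_rot":[0,0,0],"dp":[0,0,-0.02],"claw":0.05},{"delta_rot":[0,0,0],"dp":[0,0,-0.03],"claw":0.05},{"delta_rot":[0,0,0],"dp":[0,0,-0.035],"claw":0.05},{"delta_rot":[0,0,0],"dp":[0,0,-0.03],"claw":0.05},{"delta_rot":[0,0,0.03],"dp":[0,0,-0.02],"claw":0.05},{"delta_rot":[0,0,0.08],"dp":[0,0,-0.008],"claw":0.05},{"delta_rot":[0,0,0.11],"dp":[0,0,0],"claw":0.05},{"delta_rot":[0,0,0.13],"dp":[0,0,0],"claw":0.05},{"delta_rot":[0,0,0.13],"dp":[0,0,0],"claw":0.05},{"delta_rot":[0,0,0.13],"dp":[0,0,0],"claw":0.05},{"delta_rot":[0,0,0.13],"dp":[0,0,0],"claw":0.05}]' 40; python3 go.py .6006 .0158 .165 .1006
python3 - <<'E'
from h import *
for c,b,t in(("scene",(302,186),(302,135)),("side",(210,295),(203,232)),("scene",(398,222),(403,178)),("side",(247,225),(244,190))):
    k=calibration(c);K,T=k["intrinsics"],k["extrinsics"];B=ray(K,T,b,0);
    h=least_squares(lambda h:proj(K,T,[B+[0,0,h[0]]])[0]-t,[.1]).x
    print(c,B.round(3),h)
E
```

```text
time: 19.8
eef_pos: [0.4535, 0.2422, 0.166]
tcp_rot: [-2.404, -2.022, 0.002]
ft_force: [-0.4, 0.1, -2.1]
opening: 0.152
grasp_force: 40.0
dp [-0.1979  0.1838  0.0009] rot [-4.0000e-04  1.5000e-03  1.2978e+00] [ 0.37  0.4   1.68 -0.    1.07  0.55]
scene [0.761 0.173 0.   ] [0.17630206]
side [0.759 0.214 0.   ] [0.23804581]
scene [ 0.767 -0.131  0.   ] [0.15064633]
side [ 0.778 -0.104  0.   ] [0.1458306]
```

```bash
python3 -m creep '[{"delta_rot":[0,0,0.13],"dp":[0,0,0],"claw":0.05},{"delta_rot":[0,0,0.13],"dp":[0,0,0],"claw":0.05},{"delta_rot":[0,0,0.13],"dp":[0,0,0],"claw":0.05},{"delta_rot":[0,0,0.13],"dp":[0,0,0],"claw":0.05},{"delta_rot":[0,0,0.13],"dp":[0,0,0],"claw":0.05},{"delta_rot":[0,0,0.13],"dp":[0,0,0],"claw":0.05},{"delta_rot":[0,0,0.13],"dp":[0,0,0],"claw":0.05},{"delta_rot":[0,0,0.13],"dp":[0,0,0],"claw":0.05},{"delta_rot":[0,0,0.11],"dp":[0,0,0],"claw":0.05},{"delta_rot":[0,0,0.08],"dp":[0,0,0],"claw":0.05},{"delta_rot":[0,0,0.05],"dp":[0,0,0],"claw":0.05},{"delta_rot":[0,0,0.018],"dp":[0,0,0],"claw":0.05}]' 40; python3 -m creep '[{"delta_rot":[0,0,0],"dp":[0.005,0.01,0],"claw":0.05},{"delta_rot":[0,0,0],"dp":[0.01,0.02,0],"claw":0.05},{"delta_rot":[0,0,0],"dp":[0.014,0.027,0],"claw":0.05},{"delta_rot":[0,0,0],"dp":[0.016,0.031,0],"claw":0.05},{"delta_rot":[0,0,0],"dp":[0.016,0.031,0],"claw":0.05},{"delta_rot":[0,0,0],"dp":[0.016,0.031,0],"claw":0.05},{"delta_rot":[0,0,0],"dp":[0.016,0.031,0],"claw":0.05},{"delta_rot":[0,0,0],"dp":[0.014,0.027,0],"claw":0.05},{"delta_rot":[0,0,0],"dp":[0.01,0.02,0],"claw":0.05},{"delta_rot":[0,0,0],"dp":[0.005,0.01,0],"claw":0.05},{"delta_rot":[0,0,0],"dp":[0,0,0],"claw":0.05},{"delta_rot":[0,0,0],"dp":[0,0,0],"claw":0.05}]' 40; python3 go.py .6006 .0158 .165 .1006; python3 look.py w8
```

```text
time: 21.0
eef_pos: [0.4536, 0.2423, 0.1659]
tcp_rot: [3.137, 0.164, -0.002]
ft_force: [-0.3, -0.3, -2.0]
opening: 0.153
grasp_force: 40.0
time: 22.2
eef_pos: [0.5997, 0.019, 0.1655]
tcp_rot: [3.137, 0.167, -0.002]
ft_force: [-0.6, 0.1, -2.5]
opening: 0.149
grasp_force: 40.0
dp [0.0005 0.0033 0.0005] rot [0.0001 0.0016 0.0056] [-0.07  0.51  1.47 -0.    1.17  1.4 ]
[0.5996311  0.01935099 0.16555052] [ 3.13692543e+00  1.67455102e-01 -2.47752783e-03] 22.25
```

View pics/w8.png

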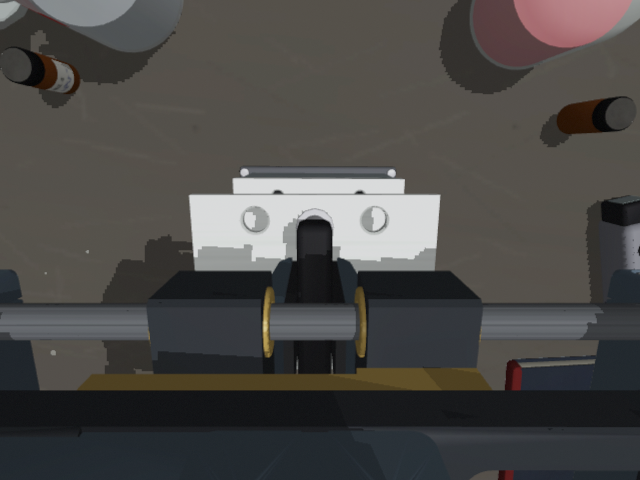

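The plate is held square; its narrow holes at (256,219)/(374,219), with the housing's narrow holes peeking at (277,191)/(361,191) beyond its edge.

```bash
python3 - <<'E'
from fit import *
from scipy.ndimage import center_of_mass
a=np.load("w8.npz");im=cv2.imread("pics/w8.png");g=cv2.cvtColor(im,cv2.COLOR_BGR2GRAY)
cs=cv2.HoughCircles(cv2.resize(g[195:245,230:400],None,fx=4,fy=4,interpolation=cv2.INTER_CUBIC),cv2.HOUGH_GRADIENT,1,80,param1=80,param2=15,minRadius=40,maxRadius=64)
cs=np.array(cs[0]); cs[:,:2]=(cs[:,:2]+.5)/4-.5+[230,195]; cs[:,2]/=4; print(cs.round(2).tolist())
q=np.array([(256,219),(374.5,219)])
w=[cs[np.hypot(*(cs[:,:2]-p).T).argmin(),:2] for p in q]
s=observe();t=R.from_rotvec(s["tcp_rot"])
# tilt-aware: plate plane in tool coords z = const; top 5 mm above underside, underside 14.7mm past TCP
for n,pp in (("manual",q),("hough",w)):
    K,T=a["K"],a["T"]
    P=np.array([ray(K,T,p,s["eef_pos"][2]-.0147+.005) for p in pp])
    print(n,"tool",t.inv().apply(P-s["eef_pos"]).round(4).tolist(),"sep",np.linalg.norm(P[0]-P[1]).round(4))
hh=np.array([ray(K,T,p,.07) for p in [(277,192),(361,192)]]);print(hh)
v=[.6006,.0158,.1006];c,s_=np.cos(v[2]),np.sin(v[2]);P=np.c_[H@np.array([[c,s_],[-s_,c]])+v[:2],np.full(4,.07)];print(P.round(4).tolist(),proj(K,T,P)[2:].round(1))
C=cv2.resize(im[155:260,180:450],None,fx=2.9,fy=2.9,interpolation=cv2.INTER_CUBIC);cv2.imwrite("pics/c8.png",C)
E
```

```text
[[255.25, 219.0, 12.949999809265137], [373.25, 219.25, 12.520000457763672]]
manual tool [[0.0341, -0.0265, 0.0096], [0.0341, 0.0287, 0.0096]] sep 0.0552
hough tool [[0.0341, -0.0269, 0.0096], [0.0339, 0.0281, 0.0096]] sep 0.055
[[ 0.63353047  0.04784467  0.07      ]
 [ 0.63955357 -0.00876951  0.07      ]]
[[0.5632, 0.0573, 0.07], [0.5723, -0.0323, 0.07], [0.6306, 0.047, 0.07], [0.6362, -0.0087, 0.07]] [[277.9 196.4]
 [360.3 196.8]]
```

View pics/c8.png

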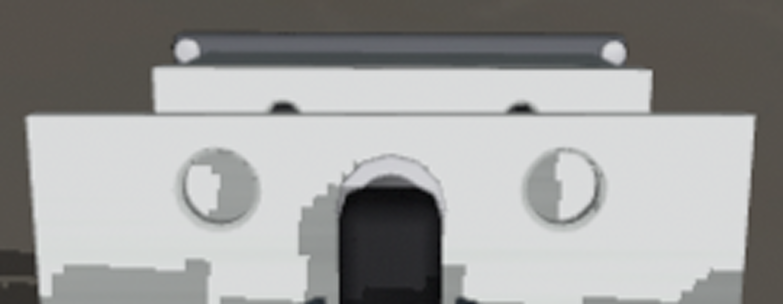

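```bash
python3 go.py .601 .0162 .0955 .1006; python3 -m creep '[{"delta_rot":[0,0.0015,0.0055],"dp":[0.001,0.003,0],"claw":0.05},{"delta_rot":[0,0,0],"dp":[0,0,0.01],"claw":0.05},{"delta_rot":[0,0,0],"dp":[0,0,0.02],"claw":0.05},{"delta_rot":[0,0,0],"dp":[0,0,0.02],"claw":0.05},{"delta_rot":[0,0,0],"dp":[0,0,0.008],"claw":0.05},{"delta_rot":[0,0,0],"dp":[0,0,0.002],"claw":0.05},{"delta_rot":[0,0,0],"dp":[0,0,0],"claw":0.05},{"delta_rot":[0,0,0],"dp":[0,0,0],"claw":0.05},{"delta_rot":[0,0,0],"dp":[0,0,0],"claw":0.05},{"delta_rot":[0,0,0],"dp":[0,0,0],"claw":0.05}]' 40; python3 go.py .601 .0162 .0955 .1006
```

```text
dp [0.0011 0.0033 0.07  ] rot [0.0001 0.0016 0.0061] [-0.07  0.51  1.47 -0.    1.17  1.4 ]
time: 23.25
eef_pos: [0.602, 0.0157, 0.1062]
tcp_rot: [3.137, 0.157, 0.002]
ft_force: [-0.2, 0.3, -1.9]
opening: 0.149
grasp_force: 40.0
dp [-0.0009 -0.0006  0.0107] rot [ 0.0006 -0.0015 -0.0003] [-0.07  0.58  1.52 -0.    1.04  1.4 ]
```

```bash
python3 -m creep '[{"delta_rot":[0.0005,-0.0015,0],"dp":[-0.0008,-0.0006,0.003],"claw":0.05},{"delta_rot":[0,0,0],"dp":[0,0,0.004],"claw":0.05},{"delta_rot":[0,0,0],"dp":[0,0,0.003],"claw":0.05},{"delta_rot":[0,0,0],"dp":[0,0,0.0008],"claw":0.05},{"delta_rot":[0,0,0],"dp":[0,0,0],"claw":0.05},{"delta_rot":[0,0,0],"dp":[0,0,0],"claw":0.05},{"delta_rot":[0,0,0],"dp":[0,0,0],"claw":0.05},{"delta_rot":[0,0,0],"dp":[0,0,0],"claw":0.05}]' 40; python3 go.py .601 .0162 .0955 .1006; python3 look.py w9; python3 - <<'E'
from h import *
im=cv2.imread("pics/w9.png")
a=cv2.resize(im[175:245,220:410],None,fx=4.2,fy=4.2,interpolation=cv2.INTER_CUBIC)
L=[]
for c,x,y in(("scene",322,218),("side",284,240)):
    I=camera(c)[:,:,::-1]; cv2.imwrite(f"pics/{c}9.png",I); L.append(cv2.resize(I[y-27:y+27,x-36:x+36],(398,298),interpolation=cv2.INTER_CUBIC))
b=np.hstack(L); a=np.pad(a,((0,0),(0,max(0,b.shape[1]-a.shape[1])),(0,0)))[:, :b.shape[1]]
cv2.imwrite("pics/m9.png",np.vstack([a,b]))
E
```

```text
time: 24.05
eef_pos: [0.6009, 0.0162, 0.0949]
tcp_rot: [3.138, 0.157, -0.001]
ft_force: [0.2, 0.3, -2.8]
opening: 0.155
grasp_force: 40.0
dp [ 0.0001  0.     -0.0006] rot [-0.      0.0007 -0.0003] [-0.07  0.59  1.53 -0.    1.01  1.4 ]
[0.60090137 0.01623169 0.09491782] [ 3.13758489e+00  1.57553789e-01 -1.11160246e-03] 24.1
```

View pics/m9.png

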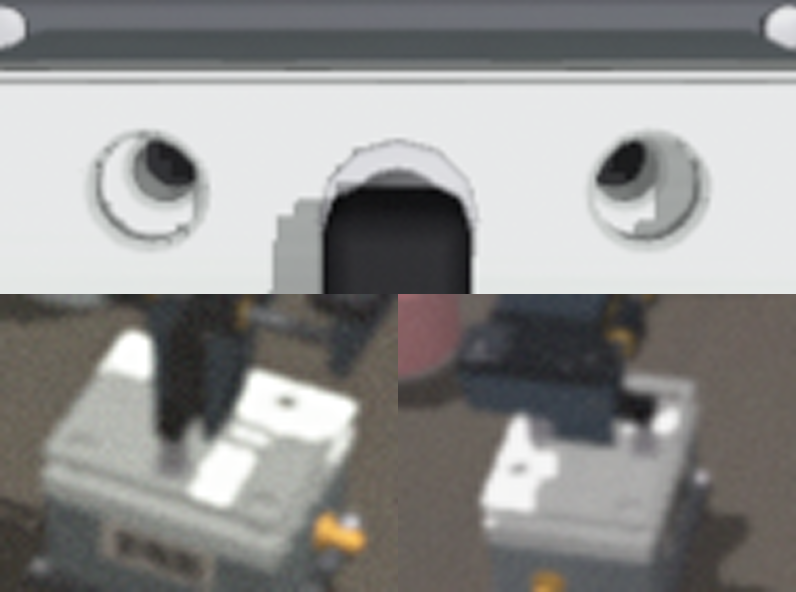

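The wrist crop shows the housing's threaded holes through the plate's narrow holes, displaced symmetrically by parallax; scene and side views show the plate level with a gap. Quantify the misalignment.

```bash
python3 - <<'E'
from h import *
a=np.load("w9.npz");K,T=a["K"],a["T"]
f=lambda c,r:(220+(c+.5)/4.2-.5,175+(r+.5)/4.2-.5)
pl=np.array([ray(K,T,f(*p),.0852) for p in((148.5,189),(649,189.5))])
ho=np.array([ray(K,T,f(*p),.07) for p in((165.5,169),(624.5,170))])
u=R.from_euler("z",.1006).inv()
print(u.apply(ho-pl).round(4)); print(np.linalg.norm(pl[0]-pl[1]),np.linalg.norm(ho[0]-ho[1]))
print(pl,ho)
E
```

```text
[[-0.0004  0.0002 -0.0152]
 [-0.0005  0.0007 -0.0152]]
0.055579448104544064 0.05513131536908958
[[ 0.6316745   0.04689866  0.0852    ]
 [ 0.63717882 -0.00840756  0.0852    ]] [[ 0.63126521  0.04708621  0.07      ]
 [ 0.63665907 -0.00778061  0.07      ]]
```

Misalignment is about 0.5 mm; trim it and hold.

```bash
python3 -m creep '[{"delta_rot":[0,0.0007,0],"dp":[-0.0004,-0.0004,0],"claw":0.05},{"delta_rot":[0,0,0],"dp":[0,0,0],"claw":0.05},{"delta_rot":[0,0,0],"dp":[0,0,0],"claw":0.05},{"delta_rot":[0,0,0],"dp":[0,0,0],"claw":0.05},{"delta_rot":[0,0,0],"dp":[0,0,0],"claw":0.05},{"delta_rot":[0,0,0],"dp":[0,0,0],"claw":0.05},{"delta_rot":[0,0,0],"dp":[0,0,0],"claw":0.05},{"delta_rot":[0,0,0],"dp":[0,0,0],"claw":0.05},{"delta_rot":[0,0,0],"dp":[0,0,0],"claw":0.05},{"delta_rot":[0,0,0],"dp":[0,0,0],"claw":0.05},{"delta_rot":[0,0,0],"dp":[0,0,0],"claw":0.05},{"delta_rot":[0,0,0],"dp":[0,0,0],"claw":0.05}]' 40; python3 go.py .6005 .0166 .0948 .1006; python3 -c "
from bench import *
print(sign_off())"
```

```text
time: 25.4
eef_pos: [0.6004, 0.0166, 0.0948]
tcp_rot: [-3.138, -0.158, 0.0]
ft_force: [-0.5, 0.4, -1.7]
opening: 0.153
grasp_force: 40.0
dp [ 0.0001 -0.      0.    ] rot [-0.      0.0002 -0.0003] [-0.07  0.59  1.53 -0.    1.01  1.4 ]
the job is handed in; nothing more can be done
None
```

I held the reader level at the label for over a second and laid it back flat. The cover is now held level about 1 cm above the housing; after a last trim of about 0.5 mm its holes should sit within about half a millimetre of the housing's, and the job was handed in at 25.4 s (verdict not shown).

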